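# Rotate three plug-in modules on the electronics bench into their own bays

## Task

The red, yellow and green plug-in modules are standing in one another's bays: get each into the bay whose socket strip has its own colour, parking one in the empty black-strip spare bay on the way and never setting a module down on the bench or anywhere lower than a bay. When all three are home, close the spare bay with the black blanking cover. Everything must end upright, flat inside its white rim with its long side along the pocket's, released and at rest; leave the amber jar and the orange meter where they are.

Things in the scene. Friction and masses are not known exactly. Their poses are not given: they have to be found in the camera images.
- red_module_mid (a point): Red plug-in module: upright mid-grey plastic case 70 (own x) x 45 (own y) x 60 mm tall overall, vertical sides up to 46 mm, a red top and a low red lamp on it. About 0.18 kg. Site at its centre, 30 mm above its underside; z up, x along the long side. Grip it across the 45 mm sides, at this height or up to 8 mm higher. It starts standing in the yellow bay.
- yellow_module_mid (a point): Yellow plug-in module: upright mid-grey plastic case 70 (own x) x 45 (own y) x 60 mm tall overall, vertical sides up to 46 mm, a yellow top and a small copper coil on it. About 0.18 kg. Site at its centre, 30 mm above its underside; z up, x along the long side. Grip it across the 45 mm sides, at this height or up to 8 mm higher. It starts standing in the green bay.
- green_module_mid (a point): Green plug-in module: upright mid-grey plastic case 70 (own x) x 45 (own y) x 60 mm tall overall, vertical sides up to 46 mm, a green top and a black knob with a white pointer on it. About 0.18 kg. Site at its centre, 30 mm above its underside; z up, x along the long side. Grip it across the 45 mm sides, at this height or up to 8 mm higher. It starts standing in the red bay.
- red_pocket (a point): Red bay: a fixed blue board 130 x 80 x 10 mm with a red strip of sockets along one end (the board's +x end, strip centre 64 mm from the pocket's centre). Its pocket is a white rim, inside 86 mm (x) by 61 mm (y), rim 4 mm wide and 5 mm tall above the pocket floor. Site at the centre of the pocket floor, 10 mm above the bench; z up, x along the pocket's long side towards the strip. It starts holding the green module.
- yellow_pocket (a point): Yellow bay: a fixed blue board 130 x 80 x 10 mm with a yellow strip of sockets along one end (the board's +x end, strip centre 64 mm from the pocket's centre). Its pocket is a white rim, inside 86 mm (x) by 61 mm (y), rim 4 mm wide and 5 mm tall above the pocket floor. Site at the centre of the pocket floor, 10 mm above the bench; z up, x along the pocket's long side towards the strip. It starts holding the red module.
- green_pocket (a point): Green bay: a fixed blue board 130 x 80 x 10 mm with a green strip of sockets along one end (the board's +x end, strip centre 64 mm from the pocket's centre). Its pocket is a white rim, inside 86 mm (x) by 61 mm (y), rim 4 mm wide and 5 mm tall above the pocket floor. Site at the centre of the pocket floor, 10 mm above the bench; z up, x along the pocket's long side towards the strip. It starts holding the yellow module.
- black_pocket (a point): Spare bay: a fixed blue board 130 x 80 x 10 mm with a black strip of sockets along one end (the board's +x end, strip centre 64 mm from the pocket's centre). Its pocket is a white rim, inside 86 mm (x) by 61 mm (y), rim 4 mm wide and 5 mm tall above the pocket floor. Site at the centre of the pocket floor, 10 mm above the bench; z up, x along the pocket's long side towards the strip. It starts empty.
- cover_grip (a point): Blanking cover: black plate 70 (own x) x 45 (own y) x 12 mm with an upright black grip bar along its x, 46 long, 16 mm thick, rising to 46 mm above the underside; 0.1 kg, starts on the bench. Site in the grip bar, 30 mm above the underside; z up. Grip the bar across its 16 mm.
- jar: Bystander: small amber jar with a steel cap, 44 mm across, 65 mm tall, standing on the bench; origin at the centre of its underside. Leave it alone.
- meter_mid (a point): Bystander: orange hand-held meter lying on the bench, 125 x 68 x 30 mm, point at its centre. Leave it alone.
Things that resemble listed ones, but are neither listed nor needed, are in the scene too. Leave any blue or purple look-alike of the part that bears green_module_mid alone. Leave any blue look-alike of the part that bears red_module_mid alone.

How it is judged (in metres and radians):
On the way, in this order (a step that is already met when the one before it is completed fails the run):
1. one of the modules is parked in the spare bay and let go (((horizontal distance between red_module_mid and black_pocket below 0.013 m and z of red_module_mid in the frame of black_pocket between 0.027 and 0.0335 m and angle between red_module_mid's own z axis and vertical below 0.06 rad and angle between the x axis of red_module_mid and the x axis of black_pocket, either way round below 0.3 rad and linear speed of red_module below 0.02 m/s and contact force between the fingers and red_module below 0.2 N) or (horizontal distance between yellow_module_mid and black_pocket below 0.013 m and z of yellow_module_mid in the frame of black_pocket between 0.027 and 0.0335 m and angle between yellow_module_mid's own z axis and vertical below 0.06 rad and angle between the x axis of yellow_module_mid and the x axis of black_pocket, either way round below 0.3 rad and linear speed of yellow_module below 0.02 m/s and contact force between the fingers and yellow_module below 0.2 N) or (horizontal distance between green_module_mid and black_pocket below 0.013 m and z of green_module_mid in the frame of black_pocket between 0.027 and 0.0335 m and angle between green_module_mid's own z axis and vertical below 0.06 rad and angle between the x axis of green_module_mid and the x axis of black_pocket, either way round below 0.3 rad and linear speed of green_module below 0.02 m/s and contact force between the fingers and green_module below 0.2 N))), for 0.2 s.
2. all three modules stand in the bays of their own colour (horizontal distance between red_module_mid and red_pocket below 0.013 m and z of red_module_mid in the frame of red_pocket between 0.027 and 0.0335 m and angle between each of red_module_mid, yellow_module_mid, green_module_mid's own z axis and vertical below 0.06 rad and angle between the x axis of red_module_mid and the x axis of red_pocket, either way round below 0.3 rad and horizontal distance between yellow_module_mid and yellow_pocket below 0.013 m and z of yellow_module_mid in the frame of yellow_pocket between 0.027 and 0.0335 m and angle between the x axis of yellow_module_mid and the x axis of yellow_pocket, either way round below 0.3 rad and horizontal distance between green_module_mid and green_pocket below 0.013 m and z of green_module_mid in the frame of green_pocket between 0.027 and 0.0335 m and angle between the x axis of green_module_mid and the x axis of green_pocket, either way round below 0.3 rad), for 0.2 s.
At the end, for the whole second after the job is handed in: Each module is in the bay of its colour and the cover in the spare bay: within 13 mm of the pocket centre, flat on its floor (site 27 to 33.5 mm above it, tilt < 0.06 rad), long side within 0.30 rad of the pocket's, either way round; released and at rest (all of step 2 and linear speed of each of red_module, yellow_module, green_module, cover below 0.02 m/s and contact force between the fingers and red_module below 0.2 N and contact force between the fingers and yellow_module below 0.2 N and contact force between the fingers and green_module below 0.2 N and horizontal distance between cover_grip and black_pocket below 0.013 m and z of cover_grip in the frame of black_pocket between 0.027 and 0.0335 m and angle between cover_grip's own z axis and vertical below 0.06 rad and angle between the x axis of cover_grip and the x axis of black_pocket, either way round below 0.3 rad and contact force between the fingers and cover below 0.2 N); the robot touches nothing.
It fails at once if a module is set down or dropped on the bench, below the level of the bays (height (world z) of any of red_module_mid, yellow_module_mid, green_module_mid below 0.035 m).
It fails at once if the jar is shifted by more than 30 mm or knocked over (distance of jar from where it was at the start of the episode above 0.03 m or angle between jar's own z axis and vertical above 0.5 rad).
It fails at once if the meter is shifted by more than 30 mm (distance of meter_mid from where it was at the start of the episode above 0.03 m).
It also fails if it takes over 133 s, if anything falls off the work surface, if the arm or the gripper's body presses on something with over 40 N, if the wrist force passes 120 N, or if a joint passes its speed limit or range.

## Robot

A 7-joint arm with a two-finger parallel gripper is mounted at the origin on the work surface. World frame = base frame: x ahead of the robot, y to its left, z up, the work surface at z = 0. Lengths are in m, angles in degrees, forces in N, time in s.
With the tool pointing down it reaches from about 0.4 to 0.875 m from the base axis. Payload 6.5 kg.
Tool frame: the origin (TCP) lies at the very end of the fingers, on their centre line; the grasp point (between the pads) lies 19 mm behind it (env.grasp_offset is the distance from the TCP to the grasp point, in m); z points along the fingers, x is the direction in which the jaws open and shut, and the axes are right-handed (so a half turn about z gives the same grasp; the last joint's range is limited). The gripper opens to 85 mm and grips with 20 to 120 N. Pads are 22 mm wide; open, the fingers measure 114 mm over their backs; the gripper's body (76 mm by 85 mm) begins 54 mm behind the grasp point. The pads swing forward as they close: fully open they stand 13 mm farther back than shut.
Start: joints at [71.78, 30.733, -0.252, 88.115, 0.149, 61.152, -4.079], TCP at [0.162, -0.629, 0.231] pointing down, gripper open.
Joint ranges: [-154.64, 154.64], [-21.42, 123.67], [-72.66, 72.17], [13.99, 137.28], [-74.86, 254.86], [10.95, 109.41], [-158.01, 158.01]. Speed limits (degrees/s): [136.94, 136.94, 180, 180, 180, 180, 180].

## Interface

Orientations are given as [roll, pitch, yaw] about the fixed x, y, z axes, in that order (R = Rz(yaw) Ry(pitch) Rx(roll)).
In Python, from station import telemetry, camera, env gives the robot as it stands.
- The arm moves only by the tool carry_out, never from a script. Its argument "moves" is a list of rows, each a list of 2 entries, a list of its own where there are three numbers: the shift along the tool's x, y, z in m, then the turn about the tool's z in rad. A call has 1 to 8 rows; each row is the pose to reach, as a shift and turn from the pose measured when the call began, along the tool's axes at that moment; what a row does not reach only later rows make up. A row lasts 1/8 s, in which the tool goes at most 62.5 mm and 10.7 degrees, less where a joint would pass 70% of its speed; a pose out of reach is approached as far as the arm can. A call with a gripper value outside its range is refused whole. "claw" is the closure, from 0 (fully open) to 1 (shut), set as the call begins (left out, the last holds). The fingers move at their own pace and stop on an object; "squeeze" is the grip in N (left out, the last holds). Time passes only in rows, so rows that repeat a pose let the fingers close. It gives the time, the measured TCP pose, the force and the opening at its end, in the units of the state.
- telemetry.sense(): the state, without advancing time (a new reading comes with each control period).
- camera(name): name is "scene" or "top" or "wrist"; returns a dict with "frame" (480x640x3 uint8, red, green, blue), "mtx" (3x3 intrinsics, pixels), "R" (3x3) and "t" (3): a world point X has camera coordinates R X + t; the wrist camera has in their place "tool_from_camera" (4x4, takes a point from camera to tool coordinates, whose origin is the TCP and whose axes are the tool frame's). Camera axes: x right, y down, z forward; pixel columns grow to the right and rows downward; lengths in m; the calibration is good to about 2 mm. A picture is of the moment at which its call begins: read the wrist's pose just before it. There is no depth.
- env.close_job(): hands the job in, once; it reports no verdict.
The state is a dict: "clock": time; "joint_pos": joint angles; "qvel": joint speeds; "joint_torque": joint torques, N m; "tcp_pos": TCP position; "orientation": TCP orientation; "force": force on the tool from outside, world axes, zero at the start; "moment": the same for the moment, N m; "grip_width": opening from 0.0 (shut) to 1.0 (fully open).
Only numpy, scipy, OpenCV 4.12 (cv2) and the standard library are available. Lean on these libraries where they do the work, as an engineer would, in place of code of your own. Each camera call takes 0.05 s, during which the arm holds its last target. There are 200 camera calls.

## Working session

There is one attempt and no reset: what is moved stays moved. The work goes in short steps, Python scripts to look and compute and a tool call to move; the robot and the scene stay as the last step left them, time stands still between calls to the robot, and variables do not carry over. Pictures are saved under pics/ and viewed, about 12 in all and at most 16, crops included, and the job is handed in when it is done.

Besides the shell and the picture viewer there is one more tool, called after "Request:" by a JSON object that holds its "method" and its "body". carry_out: Moves the arm, as the interface text tells. Its arguments: {"type":"object","properties":{"moves":{"type":"array"},"claw":{"type":"number"},"squeeze":{"type":"number"}},"required":["moves"]}

```bash
mkdir -p pics; python3 - <<'E'
from station import telemetry, camera, env
import cv2,json
s=telemetry.sense();print(s)
for n in("scene","top"):
    c=camera(n);cv2.imwrite(f"pics/{n}0.png",c["frame"][:,:,::-1]);print(n,c["mtx"],c["R"],c["t"])
c=camera("wrist");print(c["mtx"],c["tool_from_camera"])
E
```

```text
{'clock': 0.0, 'joint_pos': array([71.7804769 , 30.77927657, -0.25713553, 88.16914535,  0.14956378,
       61.15419639, -4.07998743]), 'qvel': array([-0.02987587, -0.07500745,  0.01574704,  0.0432642 ,  0.07138359,
       -0.01856746, -0.02747037]), 'joint_torque': array([-6.21818799e-05, -5.83411860e+01,  1.04855709e+00, -2.59103501e+01,
        1.22538125e-02,  9.58888850e-03,  2.79258728e-05]), 'tcp_pos': array([ 0.16179019, -0.62888664,  0.23040309]), 'orientation': array([ 1.79993428e+02,  1.02072162e-01, -7.55671609e+01]), 'force': array([-0.42276429, -0.52185899,  0.93406253]), 'moment': array([0.00325737, 0.05112165, 0.00111829]), 'grip_width': 1.003350241711574}
scene [[575.23104899   0.         310.89905643]
 [  0.         575.23104899 246.4573787 ]
 [  0.           0.           1.        ]] [[ 0.38255703  0.923844   -0.01274268]
 [ 0.58731048 -0.2538015  -0.76853835]
 [-0.71324366  0.28652584 -0.63967681]] [-0.15310133 -0.26517074  1.61399147]
top [[479.34681401   0.         312.96103311]
 [  0.         479.34681401 246.31329967]
 [  0.           0.           1.        ]] [[ 0.00851011 -0.99993167 -0.00801431]
 [-0.99698457 -0.00786628 -0.0772003 ]
 [ 0.07713199  0.00864712 -0.99698339]] [-0.042542    0.47291093  0.96601614]
[[420.93567169   0.         317.19059177]
 [  0.         420.93567169 241.23213388]
 [  0.           0.           1.        ]] [[ 9.99998596e-01 -1.28070891e-03 -1.08074619e-03  4.85155461e-04]
 [ 1.51981510e-03  9.64811162e-01  2.62939369e-01 -6.59340760e-02]
 [ 7.05967200e-04 -2.62940642e-01  9.64811754e-01 -1.42307973e-01]
 [ 0.00000000e+00  0.00000000e+00  0.00000000e+00  1.00000000e+00]]
```

View pics/top0.png

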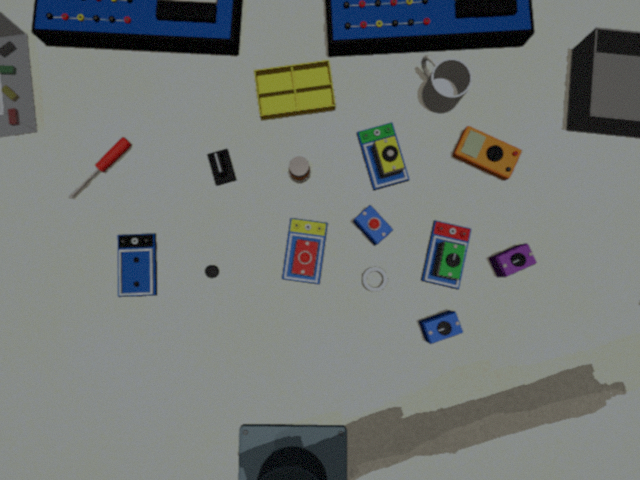

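View pics/scene0.png

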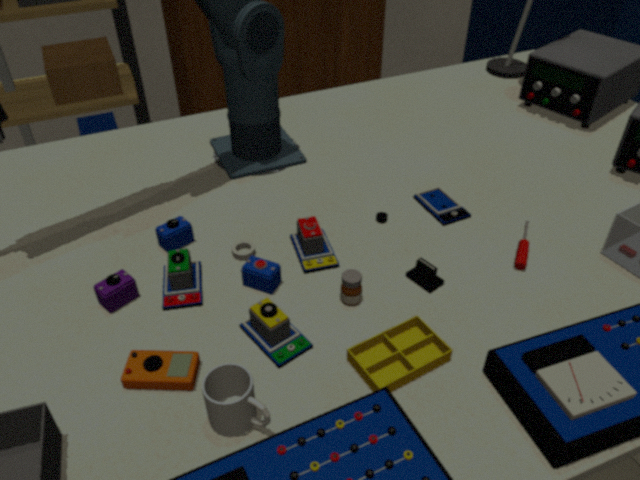

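Look-alikes: for red, the blue-with-red-dot module at top (373,225) against red on the yellow-strip board at (306,257). For green, blue at (441,326) and purple at (513,260) against green on the red-strip board at (452,260). Yellow is at (389,155) and the cover at (221,167). The black disc at (212,271) isn't the cover.

```bash
python3 - <<'E'
import cv2
im=cv2.imread("pics/top0.png")
a=im[115:290,270:490];cv2.imwrite("pics/cA.png",cv2.resize(cv2.convertScaleAbs(a,alpha=1.5),(748,595),interpolation=cv2.INTER_CUBIC))
b=im[140:300,110:240];cv2.imwrite("pics/cB.png",cv2.resize(cv2.convertScaleAbs(b,alpha=1.5),(481,592),interpolation=cv2.INTER_CUBIC))
E
```

```text
(no output)
```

View pics/cA.png

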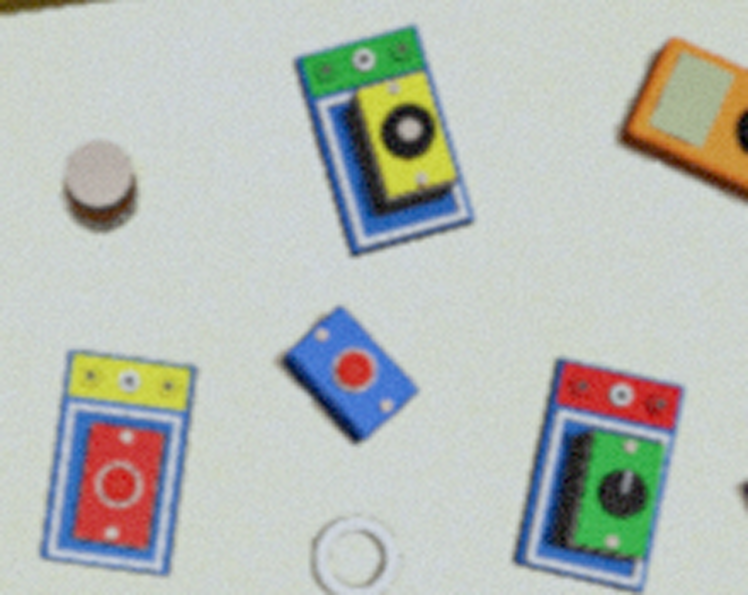

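View pics/cB.png

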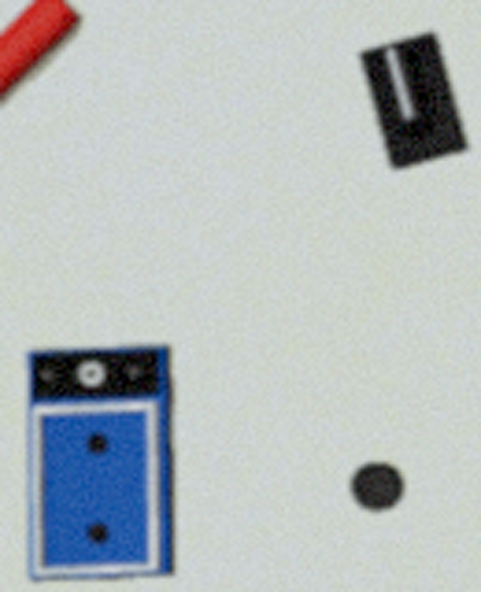

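```bash
cat > h.py <<'E'
import numpy as np
from station import telemetry, camera, env
from scipy.spatial.transform import Rotation as Ro
def ray(px,z,K,R,t):
    d=np.linalg.solve(K,np.c_[np.array(px,float),np.ones(len(px))].T).T@R; o=-R.T@t
    return (o+d*((z-o[2])/d[:,2])[:,None])[:,:2]
def rect(P):  # corners: strip-end left,right, then far right,left
    P=np.array(P);c=P.mean(0);u=(P[0]+P[1]-P[2]-P[3])/2;v=(P[0]+P[3]-P[1]-P[2])/2
    return c,np.linalg.norm(u),np.linalg.norm(v),np.degrees(np.arctan2(u[1],u[0])),u/np.linalg.norm(u)
def wristcam(s,c):
    T=c["tool_from_camera"];Rt=Ro.from_euler("xyz",s["orientation"],degrees=True).as_matrix()
    Rw=Rt@T[:3,:3];o=Rt@T[:3,3]+s["tcp_pos"];return c["mtx"],Rw.T,-Rw.T@o
def go(target,yaw,s=None):
    """tool-frame shift and turn (rad) to reach world TCP target with yaw deg (mod 180)"""
    s=s or telemetry.sense();Rt=Ro.from_euler("xyz",s["orientation"],degrees=True)
    d=Rt.inv().apply(np.array(target)-s["tcp_pos"])
    dy=(yaw-s["orientation"][2]+90)%180-90
    return d.round(4),round(-np.radians(dy),3)
E
python3 - <<'E'
from h import *
c=camera("top");A=c["mtx"],c["R"],c["t"]
f=lambda p,s,o:np.array(p)/s+np.array(o)-0.35
B={"green":f([(297,58),(415,27),(472,220),(355,253)],3.4,(270,115)),"yellow":f([(68,350),(196,367),(168,574),(42,558)],3.4,(270,115)),"red":f([(558,359),(684,385),(640,590),(516,563)],3.4,(270,115)),"black":f([(28,350),(163,347),(168,574),(30,580)],3.7,(110,140))}
for k,p in B.items():
    cc,l,w,a,u=rect(ray(p,.01,*A));print(k,"board",cc.round(4),l.round(4),w.round(4),a.round(1),"pocket",(cc-.012*u).round(4))
cc,l,w,a,u=rect(ray(f([(360,52),(435,33),(467,150),(395,168)],3.7,(110,140)),.012,*A));print("cover",cc,l,w,a)
M={"R":[(93,422),(165,432),(150,549),(75,540)],"Y":[(355,92),(427,72),(460,182),(388,207)],"G":[(592,430),(664,440),(643,556),(568,548)]}
for k,p in M.items():
  for z in(.056,.066):
    cc,l,w,a,u=rect(ray(f(p,3.4,(270,115)),z,*A));print(k,z,cc.round(4),l,w,a)
print("jar top",ray(f([(98,175)],3.4,(270,115)),.065,*A))
E
```

```text
green board [ 0.6661 -0.1835] 0.1266 0.0753 16.1 pocket [ 0.6545 -0.1868]
yellow board [ 0.4651 -0.0212] 0.1276 0.078 -6.8 pocket [ 0.4532 -0.0198]
red board [ 0.4602 -0.3131] 0.1275 0.077 -12.5 pocket [ 0.4484 -0.3105]
black board [0.4331 0.3276] 0.128 0.0766 3.0 pocket [0.4211 0.3269]
cover [0.63927757 0.15430283] 0.07000824909891623 0.04287010521471897 17.082575254383524
R 0.056 [ 0.4481 -0.0238] 0.06882989899757443 0.042966237824505905 -7.427673602544534
R 0.066 [ 0.4476 -0.0241] 0.06810020441378337 0.042510734743969304 -7.4276736025445365
Y 0.056 [ 0.6542 -0.1905] 0.06993477300626197 0.044535999016039385 15.882940867572653
Y 0.066 [ 0.6515 -0.189 ] 0.06919336519040677 0.04406385423972829 15.882940867572671
G 0.056 [ 0.446  -0.3106] 0.06919832899385667 0.04258488823865617 -11.58667635502909
G 0.066 [ 0.4455 -0.3078] 0.0684647285293843 0.042133428004780336 -11.5866763550291
jar top [[ 0.62872871 -0.00901194]]
```

```bash
python3 - <<'E'
from h import *
print(go((.42,-.35,.2),83),go((.449,-.022,.17),83))
E
```

```text
(array([-0.206 , -0.3196,  0.0309]), np.float64(0.374)) (array([-0.5164, -0.4294,  0.0612]), np.float64(0.374))
```

Request:
{"method": "carry_out", "body": {"moves": [[[-0.03,-0.045,0],0.05],[[-0.06,-0.09,0.005],0.1],[[-0.09,-0.14,0.01],0.15],[[-0.12,-0.19,0.015],0.2],[[-0.15,-0.235,0.02],0.25],[[-0.18,-0.28,0.025],0.3],[[-0.206,-0.32,0.03],0.374],[[-0.206,-0.32,0.03],0.374]], "claw": 0, "squeeze": 45}}

```text
clock: 1.2
tcp_pos: [0.4235, -0.3456, 0.2005]
orientation: [-180.0, 0.2, -96.6]
force: [-0.1, -0.9, -0.5]
grip_width: 1.002
```

```bash
python3 - <<'E'
from h import *
s=telemetry.sense();print(s["tcp_pos"],s["orientation"],s["force"],go((.449,-.022,.17),83))
E
```

```text
[ 0.42348573 -0.34558605  0.20051381] [-179.9986653     0.18665727  -96.58342057] [-0.06657627 -0.91668954 -0.51297292] (array([-0.3243,  0.0118,  0.0316]), np.float64(0.007))
```

Request:
{"method": "carry_out", "body": {"moves": [[[-0.05,0.002,0.004],0.007],[[-0.1,0.004,0.008],0.007],[[-0.15,0.006,0.012],0.007],[[-0.2,0.008,0.016],0.007],[[-0.25,0.01,0.02],0.007],[[-0.295,0.012,0.025],0.007],[[-0.324,0.012,0.031],0.007],[[-0.324,0.012,0.031],0.007]]}}

```text
clock: 2.2
tcp_pos: [0.4487, -0.021, 0.1704]
orientation: [180.0, 0.2, -96.8]
force: [-0.2, -0.8, -0.3]
grip_width: 0.999
```

```bash
python3 - <<'E'
from h import *
import cv2
s=telemetry.sense();c=camera("wrist");print(s["tcp_pos"],s["orientation"])
cv2.imwrite("pics/w1.png",cv2.convertScaleAbs(c["frame"][:,:,::-1],alpha=1.4))
np.savez("w1.npz",**dict(zip("KRt",wristcam(s,c))))
E
```

```text
[ 0.44866223 -0.0209516   0.1703972 ] [179.97793254   0.20579394 -96.78150059]
```

View pics/w1.png

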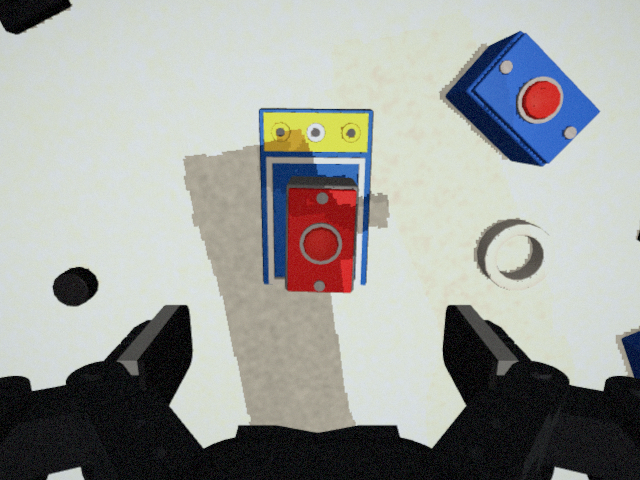

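The wrist view shows the red module's top with corners at (288,186), (357,186), (353,292) and (286,290), plus the yellow strip's board end at (260,109) and (373,110). It stands square to the jaws.

```bash
python3 - <<'E'
from h import *
w=np.load("w1.npz");A=w["K"],w["R"],w["t"]
for z in(.056,.062):print(rect(ray([(288,186),(357,186),(353,292),(286,290)],z,*A)))
P=ray([(260,109),(373,110)],.01,*A);d=P[0]-P[1];print(P,np.linalg.norm(d));v=d/np.linalg.norm(d);u=np.array([v[1],-v[0]]);print("pocket",P.mean(0)-.077*u,np.degrees(np.arctan2(u[1],u[0])))
E
```

```text
(array([ 0.44510078, -0.02287947]), np.float64(0.0686611451032113), np.float64(0.042939668132401805), np.float64(-8.301908148810197), array([ 0.98952098, -0.14438916]))
(array([ 0.44671731, -0.02304141]), np.float64(0.06705615061186494), np.float64(0.04193592823396076), np.float64(-8.301908148810202), array([ 0.98952098, -0.14438916]))
[[ 0.53044509  0.00897438]
 [ 0.52050269 -0.06798803]] 0.07760195889613464
pocket [ 0.44910848 -0.01964155] -7.360993164408858
```

```bash
python3 - <<'E'
from h import *
print(go((.4465,-.0234,.027),82.5))
E
```

```text
(array([0.0014, 0.002 , 0.1435]), np.float64(0.01))
```

Request:
{"method": "carry_out", "body": {"moves": [[[0.001,0.002,0.025],0.01],[[0.001,0.002,0.05],0.01],[[0.001,0.002,0.075],0.01],[[0.001,0.002,0.1],0.01],[[0.001,0.002,0.12],0.01],[[0.001,0.002,0.135],0.01],[[0.001,0.002,0.143],0.01],[[0.001,0.002,0.143],0.01]]}}

```text
clock: 3.25
tcp_pos: [0.4464, -0.0234, 0.0274]
orientation: [180.0, 0.1, -97.5]
force: [0.3, -0.1, -0.2]
grip_width: 1.002
```

Request:
{"method": "carry_out", "body": {"moves": [[[0,0,0],0],[[0,0,0],0],[[0,0,0],0],[[0,0,0],0],[[0,0,0],0],[[0,0,0],0],[[0,0,0],0],[[0,0,0],0]], "claw": 1}}

```text
clock: 4.25
tcp_pos: [0.4469, -0.0233, 0.028]
orientation: [-180.0, 0.2, -97.5]
force: [-1.0, -0.1, 6.7]
grip_width: 0.522
```

Request:
{"method": "carry_out", "body": {"moves": [[[0,0,-0.01],0],[[0,0,-0.025],0],[[0,0,-0.045],0],[[0,0,-0.07],0],[[0,0,-0.095],0],[[0,0,-0.115],0],[[0,0,-0.125],0],[[0,0,-0.125],0]]}}

```text
clock: 5.25
tcp_pos: [0.4472, -0.0237, 0.1538]
orientation: [-179.9, 0.2, -97.5]
force: [0.2, 0.0, -1.9]
grip_width: 0.518
```

```bash
python3 - <<'E'
from h import *
s=telemetry.sense();print(s["force"],s["grip_width"],go((.423,.326,.15),93))
E
```

```text
[ 0.22993102  0.00887269 -1.90459119] 0.5178133757288245 (array([-0.3435,  0.0698,  0.0046]), np.float64(-0.184))
```

Request:
{"method": "carry_out", "body": {"moves": [[[-0.03,0.006,0],-0.03],[[-0.08,0.016,0],-0.05],[[-0.13,0.026,0],-0.08],[[-0.18,0.036,0],-0.1],[[-0.23,0.046,0],-0.13],[[-0.28,0.056,0],-0.16],[[-0.32,0.064,0],-0.184],[[-0.343,0.07,0],-0.184]]}}

```text
clock: 6.25
tcp_pos: [0.4215, 0.3277, 0.1536]
orientation: [-180.0, 0.1, -86.8]
force: [0.3, 0.1, -1.4]
grip_width: 0.518
```

```bash
python3 - <<'E'
from h import *
import cv2
s=telemetry.sense();c=camera("wrist");print(s["tcp_pos"],s["orientation"])
cv2.imwrite("pics/w2.png",cv2.convertScaleAbs(c["frame"][:,:,::-1],alpha=1.4))
np.savez("w2.npz",**dict(zip("KRt",wristcam(s,c))))
E
```

```text
[0.42146575 0.32774339 0.15355984] [-1.79956581e+02  1.48478272e-01 -8.68273456e+01]
```

View pics/w2.png

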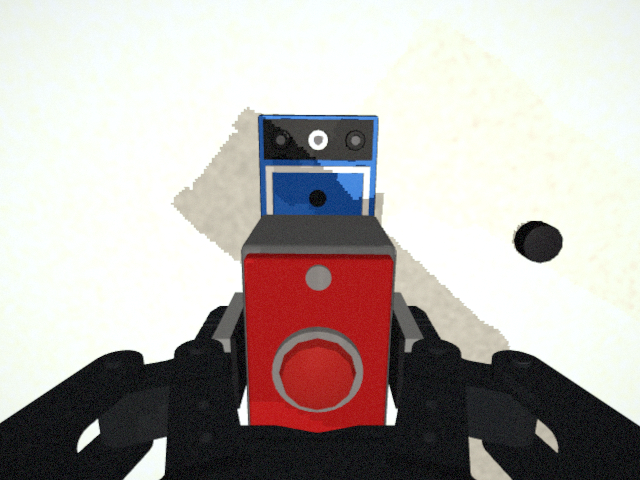

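```bash
cat >> h.py <<'E'
def strip(A,l,r):
    """pocket centre from the strip-end board corners"""
    P=ray([l,r],.01,*A);d=P[0]-P[1];n=np.linalg.norm(d);v=d/n;u=np.array([v[1],-v[0]])
    print("pocket",(P.mean(0)-.077*u).round(4),np.degrees(np.arctan2(u[1],u[0])).round(1),"width",n.round(4))
def mod(A,l,r,z,h=.035):
    """module centre from its front shoulder corners at height z"""
    P=ray([l,r],z,*A);d=P[0]-P[1];n=np.linalg.norm(d);v=d/n;u=np.array([v[1],-v[0]])
    print("module",(P.mean(0)-h*u).round(4),np.degrees(np.arctan2(u[1],u[0])).round(1),"width",n.round(4))
E
python3 - <<'E'
from h import *
w=np.load("w2.npz");A=w["K"],w["R"],w["t"]
strip(A,(259,115),(378,116));mod(A,(243,252),(395,252),.182)
print(go((.4215,.3265,.029),93))
E
```

```text
pocket [0.4175 0.3274] 2.6 width 0.0775
module [0.4183 0.3266] 3.1 width 0.0429
(array([ 0.0051, -0.0005,  0.1248]), np.float64(0.005))
```

Request:
{"method": "carry_out", "body": {"moves": [[[0,-0.001,0.025],0],[[0,-0.001,0.05],0],[[0,-0.001,0.075],0],[[0,-0.001,0.095],0],[[0,-0.001,0.11],0],[[0,-0.001,0.118],0],[[0,-0.001,0.123],0],[[0,-0.001,0.1245],0]]}}

```text
clock: 7.3
tcp_pos: [0.4219, 0.3317, 0.0294]
orientation: [-179.9, 0.3, -86.7]
force: [-1.0, -0.1, -2.0]
grip_width: 0.52
```

Request:
{"method": "carry_out", "body": {"moves": [[[0,0,0.001],0],[[0,0,0.001],0],[[0,0,0.001],0]]}}

```text
clock: 7.68
tcp_pos: [0.4221, 0.3318, 0.0287]
orientation: [-179.9, 0.3, -86.7]
force: [0.6, -0.6, -2.2]
grip_width: 0.522
```

Request:
{"method": "carry_out", "body": {"moves": [[[0,0,0],0],[[0,0,0],0],[[0,0,0],0],[[0,0,0],0],[[0,0,-0.01],0],[[0,0,-0.03],0],[[0,0,-0.06],0],[[0,0,-0.09],0]], "claw": 0}}

```text
clock: 8.68
tcp_pos: [0.4219, 0.3313, 0.1202]
orientation: [-179.9, 0.3, -86.7]
force: [-0.3, -0.6, 0.4]
grip_width: 1.004
```

Request:
{"method": "carry_out", "body": {"moves": [[[0,0,-0.05],0],[[0,0,-0.08],0],[[0,0,-0.08],0],[[0,0,-0.08],0]]}}

```text
clock: 9.18
tcp_pos: [0.4214, 0.3304, 0.1998]
orientation: [-179.9, 0.3, -86.7]
force: [-0.4, -0.0, -1.0]
grip_width: 0.996
```

```bash
python3 - <<'E'
from h import *
import cv2
s=telemetry.sense();c=camera("wrist");print(s["tcp_pos"],s["orientation"])
cv2.imwrite("pics/w3.png",cv2.convertScaleAbs(c["frame"][:,:,::-1],alpha=1.4))
np.savez("w3.npz",**dict(zip("KRt",wristcam(s,c))))
print(go((.55,0,.2),105),go((.651,-.188,.19),106))
E
```

```text
[0.42143923 0.33037182 0.19984714] [-179.92196774    0.30965926  -86.69766399]
(array([ 0.3371, -0.1096, -0.0023]), np.float64(-0.204)) (array([ 0.5306, -0.1995,  0.0069]), np.float64(-0.222))
```

View pics/w3.png

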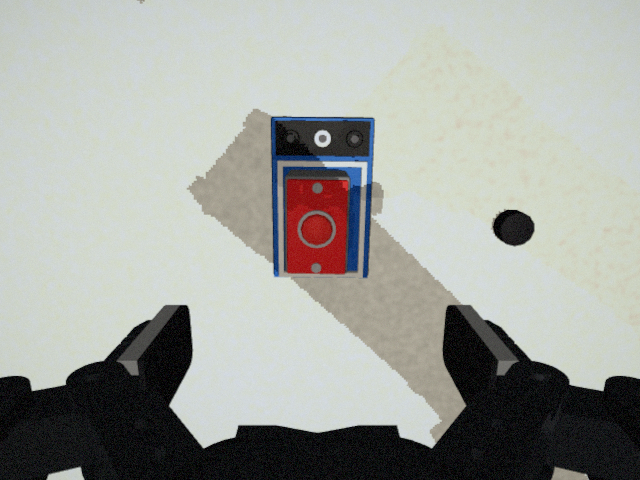

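```bash
python3 - <<'E'
from h import *
w=np.load("w3.npz");A=w["K"],w["R"],w["t"]
strip(A,(271,118),(375,118))
for z in (.054,.056):print(rect(ray([(287,178),(348,178),(346,275),(285,274)],z,*A))[:4])
print(rect(ray([(278,163),(368,163),(366,276),(276,276)],.015,*A))[:4])
E
```

```text
pocket [0.4171 0.3265] 3.2 width 0.0788
(array([0.41888996, 0.33124371]), np.float64(0.06967446315218076), np.float64(0.04290961855169915), np.float64(2.038428213810455))
(array([0.41936423, 0.33125502]), np.float64(0.06919101937980776), np.float64(0.04261188553840832), np.float64(2.038428213810438))
(array([0.41495543, 0.32695844]), np.float64(0.091847379475574), np.float64(0.07157885440037252), np.float64(2.39193240591757))
```

Request:
{"method": "carry_out", "body": {"moves": [[[0.03,-0.011,0],-0.02],[[0.08,-0.03,0],-0.05],[[0.13,-0.049,0],-0.08],[[0.185,-0.07,0],-0.11],[[0.24,-0.09,0],-0.14],[[0.295,-0.111,0],-0.17],[[0.35,-0.132,0],-0.2],[[0.405,-0.152,0.003],-0.222]]}}

```text
clock: 10.22
tcp_pos: [0.5963, -0.067, 0.1932]
orientation: [180.0, 0.3, -73.9]
force: [1.1, 0.8, 0.3]
grip_width: 0.997
```

```bash
python3 - <<'E'
from h import *
print(go((.651,-.188,.18),106))
E
```

```text
(array([ 0.1315, -0.0191,  0.0125]), np.float64(0.001))
```

Request:
{"method": "carry_out", "body": {"moves": [[[0.045,-0.006,0.004],0],[[0.085,-0.012,0.008],0],[[0.115,-0.017,0.012],0],[[0.131,-0.019,0.0125],0],[[0.131,-0.019,0.0125],0],[[0.131,-0.019,0.0125],0]]}}

```text
clock: 10.98
tcp_pos: [0.6506, -0.1855, 0.1799]
orientation: [180.0, 0.4, -73.8]
force: [0.3, -0.3, 0.0]
grip_width: 1.001
```

```bash
cat > snap.py <<'E'
from h import *
import cv2,sys
n=sys.argv[1]
s=telemetry.sense();c=camera("wrist");print(s["tcp_pos"],s["orientation"])
cv2.imwrite(f"pics/{n}.png",cv2.convertScaleAbs(c["frame"][:,:,::-1],alpha=1.4))
np.savez(f"{n}.npz",**dict(zip("KRt",wristcam(s,c))))
E
python3 snap.py w4
```

```text
[ 0.65063396 -0.18551093  0.17994462] [179.98951463   0.38585325 -73.80160258]
```

View pics/w4.png

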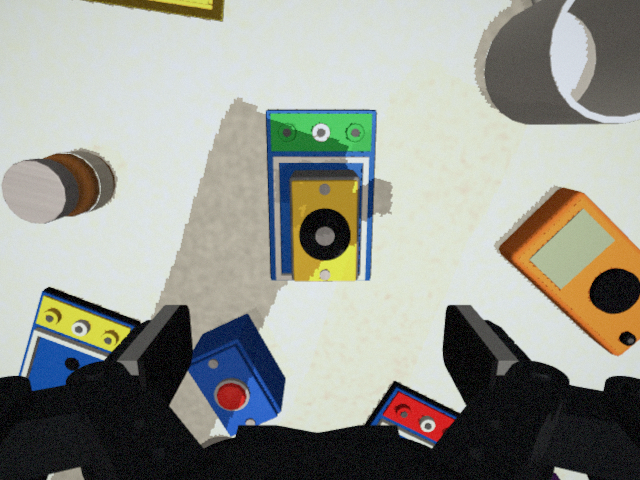

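The yellow module's top is at (291,178)–(358,281), square to the jaws in the green bay. The board end corners are (267,110) and (376,110), and the meter is well clear.

```bash
python3 - <<'E'
from h import *
w=np.load("w4.npz");A=w["K"],w["R"],w["t"]
strip(A,(267,110),(376,110))
c=rect(ray([(291,178),(359,178),(358,281),(291,280)],.056,*A));print(c[:4])
print(go((c[0][0]+.001,c[0][1],.027),c[3]+90))
E
```

```text
pocket [ 0.6514 -0.1874] 16.1 width 0.0772
(array([ 0.65210095, -0.18951553]), np.float64(0.06864924880840552), np.float64(0.04394089837034378), np.float64(16.115046546349298))
(array([ 0.0055, -0.0012,  0.1531]), np.float64(0.002))
```

Request:
{"method": "carry_out", "body": {"moves": [[[0.005,-0.001,0.02],0],[[0.0055,-0.001,0.045],0],[[0.0055,-0.001,0.075],0],[[0.0055,-0.001,0.1],0],[[0.0055,-0.001,0.125],0],[[0.0055,-0.001,0.145],0],[[0.0055,-0.001,0.153],0],[[0.0055,-0.001,0.153],0]]}}

```text
clock: 12.02
tcp_pos: [0.6528, -0.1894, 0.0267]
orientation: [180.0, 0.4, -73.8]
force: [0.1, -0.5, -0.1]
grip_width: 1.002
```

Request:
{"method": "carry_out", "body": {"moves": [[[0,0,0],0],[[0,0,0],0],[[0,0,0],0],[[0,0,0],0],[[0,0,0],0],[[0,0,0],0],[[0,0,0],0],[[0,0,0],0]], "claw": 1}}

```text
clock: 13.02
tcp_pos: [0.6535, -0.1895, 0.0277]
orientation: [-179.9, 0.3, -73.8]
force: [-1.0, 1.1, 5.9]
grip_width: 0.518
```

Request:
{"method": "carry_out", "body": {"moves": [[[0,0,-0.01],0],[[0,0,-0.025],0],[[0,0,-0.045],0],[[0,0,-0.07],0],[[0,0,-0.095],0],[[0,0,-0.115],0],[[0,0,-0.125],0],[[0,0,-0.125],0]]}}

```text
clock: 14.02
tcp_pos: [0.6539, -0.1903, 0.1534]
orientation: [-179.9, 0.3, -73.8]
force: [-0.2, 0.0, -2.5]
grip_width: 0.517
```

```bash
python3 - <<'E'
from h import *
s=telemetry.sense();print(s["force"],s["grip_width"],go((.4515,-.0195,.152),83))
E
```

```text
[-0.17960946  0.01254502 -2.49957702] 0.517299368159378 (array([-0.2206,  0.1466,  0.0023]), np.float64(0.405))
```

Request:
{"method": "carry_out", "body": {"moves": [[[-0.03,0.02,0],0.05],[[-0.07,0.047,0],0.12],[[-0.11,0.073,0],0.2],[[-0.15,0.1,0],0.28],[[-0.19,0.126,0],0.35],[[-0.215,0.142,0],0.405],[[-0.2206,0.1466,0],0.405],[[-0.2206,0.1466,0],0.405]]}}

```text
clock: 15.02
tcp_pos: [0.4516, -0.0197, 0.1541]
orientation: [180.0, 0.3, -96.9]
force: [0.9, 0.0, -1.3]
grip_width: 0.518
```

Request:
{"method": "carry_out", "body": {"moves": [[[0,0,0],0],[[0,0,0],0]]}}

```text
clock: 15.28
tcp_pos: [0.4523, -0.0204, 0.154]
orientation: [180.0, 0.3, -97.0]
force: [-0.1, -0.0, -2.1]
grip_width: 0.52
```

```bash
python3 snap.py w5; python3 - <<'E'
from h import *
print(go((.4515,-.0195,.029),83))
E
```

```text
[ 0.45225713 -0.0204234   0.15397851] [179.97142473   0.31511576 -96.99455301]
(array([-0.    ,  0.0006,  0.125 ]), np.float64(0.0))
```

View pics/w5.png

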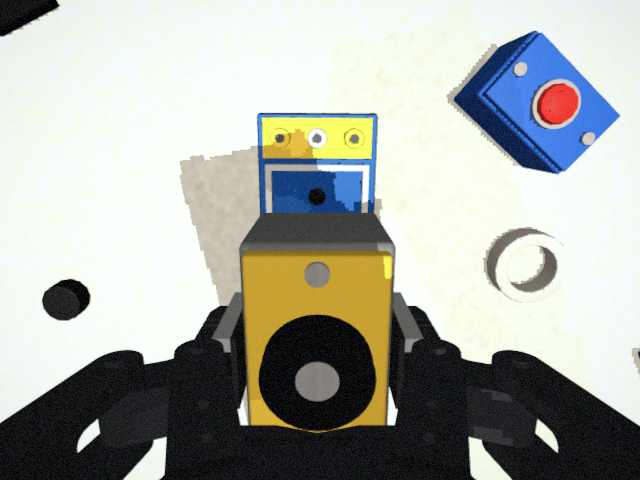

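The yellow module is held square and centred over the yellow bay: strip corners (258,114) and (378,114), module 241–393. I'm lowering it now.

Request:
{"method": "carry_out", "body": {"moves": [[[0,0.0005,0.025],0],[[0,0.0005,0.05],0],[[0,0.0005,0.075],0],[[0,0.0005,0.095],0],[[0,0.0005,0.11],0],[[0,0.0005,0.118],0],[[0,0.0005,0.123],0],[[0,0.0005,0.125],0]]}}

```text
clock: 16.32
tcp_pos: [0.4519, -0.0196, 0.0291]
orientation: [180.0, 0.3, -97.0]
force: [0.0, 0.2, -1.8]
grip_width: 0.518
```

Request:
{"method": "carry_out", "body": {"moves": [[[0,0,0.0005],0],[[0,0,0.0005],0],[[0,0,0.0005],0]]}}

```text
clock: 16.7
tcp_pos: [0.4521, -0.0196, 0.0288]
orientation: [-180.0, 0.3, -97.0]
force: [0.1, -0.2, -1.6]
grip_width: 0.517
```

Request:
{"method": "carry_out", "body": {"moves": [[[0,0,0],0],[[0,0,0],0],[[0,0,0],0],[[0,0,0],0],[[0,0,-0.01],0],[[0,0,-0.03],0],[[0,0,-0.06],0],[[0,0,-0.09],0]], "claw": 0}}

```text
clock: 17.7
tcp_pos: [0.4519, -0.0201, 0.1203]
orientation: [-180.0, 0.3, -97.0]
force: [-0.2, -1.0, -1.6]
grip_width: 1.0
```

```bash
python3 - <<'E'
from h import *
s=telemetry.sense();print(s["force"],s["grip_width"],go((.4465,-.309,.18),78.5))
E
```

```text
[-0.17481936 -0.98008772 -1.64400694] 0.9996495497477748 (array([ 0.2871, -0.0298, -0.0613]), np.float64(0.079))
```

Request:
{"method": "carry_out", "body": {"moves": [[[0,0,-0.03],0],[[0.03,-0.003,-0.055],0.02],[[0.08,-0.008,-0.061],0.04],[[0.135,-0.014,-0.061],0.06],[[0.19,-0.02,-0.061],0.079],[[0.24,-0.025,-0.061],0.079],[[0.275,-0.028,-0.061],0.079],[[0.287,-0.03,-0.061],0.079]]}}

```text
clock: 18.7
tcp_pos: [0.4459, -0.3111, 0.1802]
orientation: [-180.0, 0.3, -101.7]
force: [-0.1, 0.3, 0.5]
grip_width: 1.001
```

Request:
{"method": "carry_out", "body": {"moves": [[[0,0,0],0],[[0,0,0],0],[[0,0,0],0]]}}

```text
clock: 19.08
tcp_pos: [0.4463, -0.3096, 0.1802]
orientation: [-180.0, 0.3, -101.6]
force: [-0.6, -0.2, 0.2]
grip_width: 1.002
```

```bash
python3 snap.py w6
```

```text
[ 0.44631268 -0.30958118  0.18021902] [-179.98620629    0.32039351 -101.58187871]
```

View pics/w6.png

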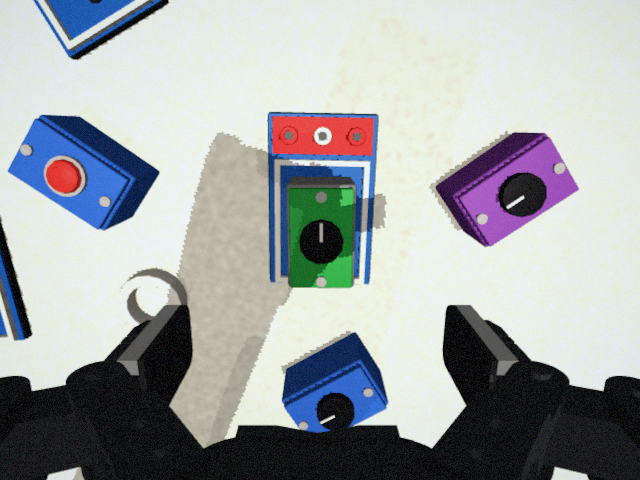

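```bash
python3 - <<'E'
from h import *
w=np.load("w6.npz");A=w["K"],w["R"],w["t"]
strip(A,(268,113),(378,114))
c=rect(ray([(288,185),(355,185),(353,288),(288,287)],.056,*A));print(c[:4])
print(go((c[0][0]+.001,c[0][1],.027),c[3]+90))
E
```

```text
pocket [ 0.4438 -0.312 ] -12.2 width 0.0782
(array([ 0.44170237, -0.31086374]), np.float64(0.06935076897778333), np.float64(0.04320034568708017), np.float64(-12.068523800746256))
(array([0.0025, 0.0033, 0.1532]), np.float64(0.008))
```

Request:
{"method": "carry_out", "body": {"moves": [[[0.0025,0.002,0.02],0.008],[[0.0025,0.002,0.045],0.008],[[0.0025,0.002,0.075],0.008],[[0.0025,0.002,0.1],0.008],[[0.0025,0.002,0.125],0.008],[[0.0025,0.002,0.145],0.008],[[0.0025,0.002,0.153],0.008],[[0.0025,0.002,0.153],0.008]]}}

```text
clock: 20.12
tcp_pos: [0.4441, -0.3107, 0.0272]
orientation: [180.0, 0.3, -102.0]
force: [-0.2, -0.3, -0.7]
grip_width: 0.999
```

Request:
{"method": "carry_out", "body": {"moves": [[[0,0,0],0],[[0,0,0],0],[[0,0,0],0],[[0,0,0],0],[[0,0,0],0],[[0,0,0],0],[[0,0,0],0],[[0,0,0],0]], "claw": 1}}

```text
clock: 21.12
tcp_pos: [0.4446, -0.3109, 0.028]
orientation: [-179.9, 0.3, -102.0]
force: [-1.0, 1.9, 6.8]
grip_width: 0.518
```

Request:
{"method": "carry_out", "body": {"moves": [[[0,0,-0.01],0],[[0,0,-0.025],0],[[0,0,-0.045],0],[[0,0,-0.07],0],[[0,0,-0.095],0],[[0,0,-0.115],0],[[0,0,-0.125],0],[[0,0,-0.125],0]]}}

```text
clock: 22.12
tcp_pos: [0.4446, -0.3117, 0.1537]
orientation: [-179.9, 0.3, -102.0]
force: [-0.2, -0.4, -2.1]
grip_width: 0.522
```

```bash
python3 - <<'E'
from h import *
s=telemetry.sense();print(s["force"],s["grip_width"],go((.6545,-.187,.152),106))
E
```

```text
[-0.24631445 -0.37958488 -2.08020112] 0.5221140720273848 (array([-0.1657, -0.1793,  0.0029]), np.float64(-0.489))
```

Request:
{"method": "carry_out", "body": {"moves": [[[-0.02,-0.022,0],-0.05],[[-0.05,-0.054,0],-0.13],[[-0.08,-0.087,0],-0.22],[[-0.11,-0.119,0],-0.31],[[-0.14,-0.152,0],-0.4],[[-0.16,-0.173,0],-0.46],[[-0.1657,-0.1793,0],-0.489],[[-0.1657,-0.1793,0],-0.489]]}}

```text
clock: 23.12
tcp_pos: [0.6542, -0.1865, 0.154]
orientation: [-179.8, 0.2, -74.0]
force: [-0.3, -1.3, -1.8]
grip_width: 0.517
```

Request:
{"method": "carry_out", "body": {"moves": [[[0,0,0],0],[[0,0,0],0],[[0,0,0],0]]}}

```text
clock: 23.5
tcp_pos: [0.6538, -0.1871, 0.1541]
orientation: [-179.8, 0.2, -74.0]
force: [-0.1, 0.1, -2.8]
grip_width: 0.516
```

```bash
python3 snap.py w7; python3 - <<'E'
from h import *
print(go((.6543,-.187,.029),106))
E
```

```text
[ 0.65376373 -0.18710645  0.15409062] [-179.84151236    0.2244608   -74.02980229]
(array([0.0007, 0.    , 0.1251]), np.float64(-0.0))
```

View pics/w7.png

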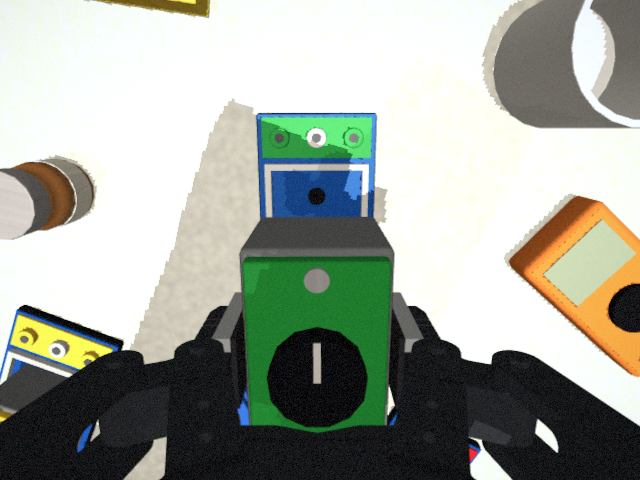

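Centred again: strip corners (257,114) and (377,114), module 241–393. I'm lowering the green module.

Request:
{"method": "carry_out", "body": {"moves": [[[0.0005,0,0.025],0],[[0.0005,0,0.05],0],[[0.0005,0,0.075],0],[[0.0005,0,0.095],0],[[0.0005,0,0.11],0],[[0.0005,0,0.118],0],[[0.0005,0,0.123],0],[[0.0005,0,0.125],0]]}}

```text
clock: 24.55
tcp_pos: [0.6546, -0.1869, 0.0294]
orientation: [-179.8, 0.2, -74.0]
force: [0.8, -0.2, -1.4]
grip_width: 0.52
```

Request:
{"method": "carry_out", "body": {"moves": [[[0,0,0.0005],0],[[0,0,0.0005],0],[[0,0,0.0005],0]]}}

```text
clock: 24.92
tcp_pos: [0.6548, -0.187, 0.0292]
orientation: [-179.8, 0.2, -74.0]
force: [0.8, -0.2, -1.9]
grip_width: 0.518
```

Request:
{"method": "carry_out", "body": {"moves": [[[0,0,0],0],[[0,0,0],0],[[0,0,0],0],[[0,0,0],0],[[0,0,-0.01],0],[[0,0,-0.03],0],[[0,0,-0.06],0],[[0,0,-0.09],0]], "claw": 0}}

```text
clock: 25.92
tcp_pos: [0.655, -0.1875, 0.1218]
orientation: [-179.7, 0.2, -74.0]
force: [0.1, -0.5, 0.1]
grip_width: 0.997
```

```bash
python3 - <<'E'
from h import *
s=telemetry.sense();print(s["force"],s["grip_width"],go((.4205,.331,.18),92.5))
E
```

```text
[ 0.08139969 -0.4723739   0.12931582] 0.9972776715799286 (array([-0.5632,  0.0824, -0.0572]), np.float64(0.235))
```

Request:
{"method": "carry_out", "body": {"moves": [[[0,0,-0.03],0],[[-0.03,0.004,-0.05],0.02],[[-0.08,0.012,-0.057],0.04],[[-0.135,0.02,-0.057],0.06],[[-0.19,0.028,-0.057],0.09],[[-0.245,0.036,-0.057],0.11],[[-0.3,0.044,-0.057],0.14],[[-0.35,0.052,-0.057],0.16]]}}

```text
clock: 26.92
tcp_pos: [0.508, 0.1365, 0.1812]
orientation: [-179.6, 0.2, -83.2]
force: [0.5, 0.7, 0.1]
grip_width: 1.0
```

```bash
python3 - <<'E'
from h import *
print(go((.4205,.331,.16),92.5))
E
```

```text
(array([-0.2034,  0.064 ,  0.0216]), np.float64(0.075))
```

Request:
{"method": "carry_out", "body": {"moves": [[[-0.055,0.017,0.005],0.02],[[-0.105,0.033,0.01],0.04],[[-0.15,0.047,0.015],0.06],[[-0.185,0.058,0.02],0.075],[[-0.203,0.064,0.021],0.075],[[-0.203,0.064,0.021],0.075],[[-0.203,0.064,0.021],0.075],[[-0.203,0.064,0.021],0.075]]}}

```text
clock: 27.92
tcp_pos: [0.4216, 0.3289, 0.1607]
orientation: [-179.6, 0.2, -87.6]
force: [0.4, 0.4, 0.2]
grip_width: 1.001
```

```bash
python3 - <<'E'
from h import *
print(go((.4205,.331,.027),92.5))
E
```

```text
(array([-0.0016,  0.0021,  0.1337]), np.float64(-0.002))
```

Request:
{"method": "carry_out", "body": {"moves": [[[-0.0015,0.002,0.02],0],[[-0.0015,0.002,0.045],0],[[-0.0015,0.002,0.07],0],[[-0.0015,0.002,0.095],0],[[-0.0015,0.002,0.115],0],[[-0.0015,0.002,0.128],0],[[-0.0015,0.002,0.1335],0],[[-0.0015,0.002,0.1335],0]]}}

```text
clock: 28.92
tcp_pos: [0.4208, 0.3308, 0.0273]
orientation: [-179.6, 0.2, -87.7]
force: [-0.1, -0.4, 0.6]
grip_width: 1.002
```

Request:
{"method": "carry_out", "body": {"moves": [[[0,0,0],0],[[0,0,0],0],[[0,0,0],0],[[0,0,0],0],[[0,0,0],0],[[0,0,0],0],[[0,0,0],0],[[0,0,0],0]], "claw": 1}}

```text
clock: 29.92
tcp_pos: [0.4212, 0.3313, 0.0281]
orientation: [-179.5, 0.3, -87.7]
force: [-0.6, -0.8, 5.9]
grip_width: 0.523
```

Request:
{"method": "carry_out", "body": {"moves": [[[0,0,-0.01],0],[[0,0,-0.025],0],[[0,0,-0.045],0],[[0,0,-0.07],0],[[0,0,-0.095],0],[[0,0,-0.115],0],[[0,0,-0.125],0],[[0,0,-0.125],0]]}}

```text
clock: 30.92
tcp_pos: [0.4204, 0.3308, 0.1538]
orientation: [-179.4, 0.3, -87.7]
force: [0.4, -0.5, -2.1]
grip_width: 0.52
```

```bash
python3 - <<'E'
from h import *
s=telemetry.sense();print(s["force"],s["grip_width"],go((.48,0,.16),83),go((.448,-.3115,.16),78))
E
```

```text
[ 0.37576413 -0.46286836 -2.12373929] 0.5195218987801588 (array([ 0.3329, -0.0461, -0.0075]), np.float64(0.163)) (array([ 0.6428, -0.0014, -0.0095]), np.float64(0.25))
```

Request:
{"method": "carry_out", "body": {"moves": [[[0.03,-0.004,-0.001],0.02],[[0.075,-0.01,-0.002],0.04],[[0.12,-0.017,-0.003],0.06],[[0.165,-0.023,-0.004],0.08],[[0.21,-0.029,-0.005],0.1],[[0.255,-0.035,-0.006],0.125],[[0.3,-0.042,-0.007],0.15],[[0.333,-0.046,-0.007],0.163]]}}

```text
clock: 31.92
tcp_pos: [0.4795, -0.0024, 0.1588]
orientation: [-179.6, 0.3, -97.1]
force: [-0.0, 0.2, -1.2]
grip_width: 0.517
```

```bash
python3 - <<'E'
from h import *
print(go((.448,-.311,.155),78))
E
```

```text
(array([ 0.3102, -0.007 ,  0.002 ]), np.float64(0.085))
```

Request:
{"method": "carry_out", "body": {"moves": [[[0.05,-0.001,0],0.02],[[0.1,-0.002,0],0.04],[[0.15,-0.003,0],0.06],[[0.2,-0.004,0],0.085],[[0.25,-0.006,0.001],0.085],[[0.29,-0.007,0.002],0.085],[[0.31,-0.007,0.002],0.085],[[0.31,-0.007,0.002],0.085]]}}

```text
clock: 32.92
tcp_pos: [0.4474, -0.3113, 0.1544]
orientation: [-179.7, 0.4, -102.1]
force: [-1.0, 1.1, -1.5]
grip_width: 0.517
```

Request:
{"method": "carry_out", "body": {"moves": [[[0,0,0],0],[[0,0,0],0],[[0,0,0],0]]}}

```text
clock: 33.3
tcp_pos: [0.4477, -0.3103, 0.1544]
orientation: [-179.7, 0.4, -102.0]
force: [0.2, 0.4, -0.9]
grip_width: 0.518
```

```bash
python3 snap.py w8; python3 - <<'E'
from h import *
print(go((.448,-.311,.029),78))
E
```

```text
[ 0.44772631 -0.31027261  0.15444088] [-179.66552809    0.40810538 -102.01246371]
(array([0.0012, 0.0003, 0.1254]), np.float64(-0.001))
```

View pics/w8.png

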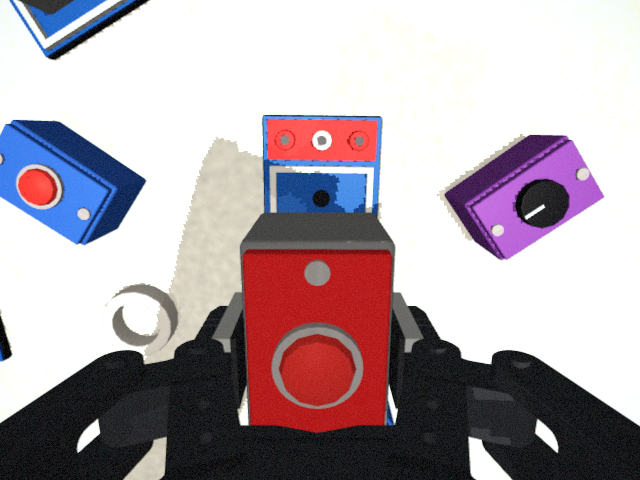

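The strip corners (263,116) and (382,117) are centred at 322, while the module is at 317. I'm correcting by about 3 mm along tool +x as I lower it.

Request:
{"method": "carry_out", "body": {"moves": [[[0.002,0,0.025],0],[[0.0035,0,0.05],0],[[0.0035,0,0.075],0],[[0.0035,0,0.095],0],[[0.0035,0,0.11],0],[[0.0035,0,0.118],0],[[0.0035,0,0.123],0],[[0.0035,0,0.1255],0]]}}

```text
clock: 34.35
tcp_pos: [0.4481, -0.3135, 0.0291]
orientation: [-179.6, 0.4, -102.0]
force: [-0.2, 0.9, -1.4]
grip_width: 0.517
```

Request:
{"method": "carry_out", "body": {"moves": [[[0,0,0.0005],0],[[0,0,0.0005],0],[[0,0,0.0005],0]]}}

```text
clock: 34.72
tcp_pos: [0.4483, -0.3136, 0.0289]
orientation: [-179.6, 0.4, -102.0]
force: [-0.3, 0.4, -1.0]
grip_width: 0.516
```

Request:
{"method": "carry_out", "body": {"moves": [[[0,0,0],0],[[0,0,0],0],[[0,0,0],0],[[0,0,0],0],[[0,0,-0.01],0],[[0,0,-0.03],0],[[0,0,-0.06],0],[[0,0,-0.09],0]], "claw": 0}}

```text
clock: 35.72
tcp_pos: [0.4475, -0.314, 0.1203]
orientation: [-179.6, 0.4, -102.0]
force: [0.3, -0.5, -0.2]
grip_width: 1.0
```

```bash
python3 - <<'E'
from h import *
s=telemetry.sense();print(s["force"],s["grip_width"],go((.55,-.08,.18),95),go((.638,.152,.17),107))
E
```

```text
[ 0.30878102 -0.46068205 -0.17999065] 0.999804523108867 (array([-0.2507, -0.0518, -0.0577]), np.float64(-0.297)) (array([-0.4958, -0.0894, -0.0458]), np.float64(-0.507))
```

Request:
{"method": "carry_out", "body": {"moves": [[[0,0,-0.03],0],[[-0.03,-0.005,-0.055],-0.03],[[-0.08,-0.015,-0.058],-0.08],[[-0.135,-0.025,-0.058],-0.14],[[-0.19,-0.035,-0.058],-0.2],[[-0.245,-0.045,-0.058],-0.26],[[-0.3,-0.055,-0.058],-0.32],[[-0.35,-0.065,-0.058],-0.37]]}}

```text
clock: 36.72
tcp_pos: [0.5842, 0.0164, 0.182]
orientation: [-179.4, 0.2, -80.7]
force: [0.2, -0.1, 0.5]
grip_width: 0.998
```

```bash
python3 - <<'E'
from h import *
print(go((.638,.152,.17),107))
E
```

```text
(array([-0.1251, -0.0749,  0.0131]), np.float64(-0.135))
```

Request:
{"method": "carry_out", "body": {"moves": [[[-0.045,-0.027,0.005],-0.05],[[-0.085,-0.051,0.009],-0.1],[[-0.115,-0.069,0.013],-0.135],[[-0.125,-0.075,0.013],-0.135],[[-0.125,-0.075,0.013],-0.135],[[-0.125,-0.075,0.013],-0.135]]}}

```text
clock: 37.48
tcp_pos: [0.6381, 0.1495, 0.1704]
orientation: [-179.4, 0.0, -73.1]
force: [0.4, 0.0, -0.7]
grip_width: 1.002
```

```bash
python3 snap.py w9
```

```text
[0.63813295 0.14949556 0.17040087] [-1.79431840e+02  2.37724789e-02 -7.31275158e+01]
```

View pics/w9.png

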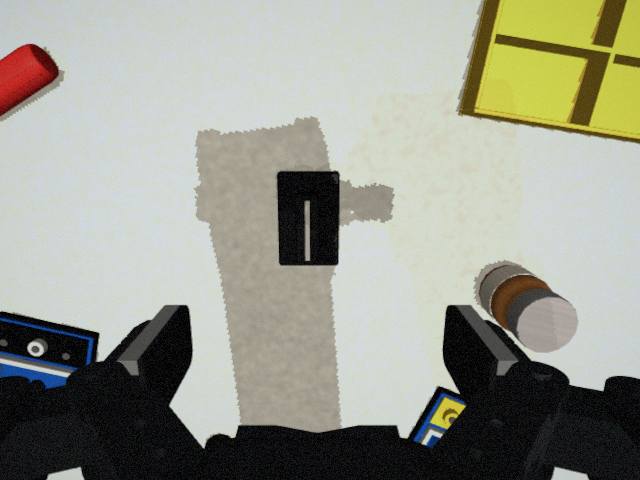

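```bash
python3 - <<'E'
from h import *
w=np.load("w9.npz");A=w["K"],w["R"],w["t"]
c=rect(ray([(278,171),(339,172),(338,265),(279,265)],.012,*A));print(c[:4])
print(rect(ray([(307,200),(307,200),(307,261),(307,261)],.046,*A))[:4])
print(go((c[0][0]+.001,c[0][1],.020),c[3]+90))
E
```

```text
(array([0.63815623, 0.15604188]), np.float64(0.06958691506000363), np.float64(0.04379469732010269), np.float64(16.480415021048543))
(array([0.63752245, 0.15612675]), np.float64(0.04087038352427756), np.float64(1.3877787807814457e-17), np.float64(16.434074679180977))
(array([-0.0058, -0.0013,  0.1504]), np.float64(0.007))
```

Request:
{"method": "carry_out", "body": {"moves": [[[-0.005,-0.0013,0.02],0.007],[[-0.0058,-0.0013,0.045],0.007],[[-0.0058,-0.0013,0.07],0.007],[[-0.0058,-0.0013,0.095],0.007],[[-0.0058,-0.0013,0.12],0.007],[[-0.0058,-0.0013,0.14],0.007],[[-0.0058,-0.0013,0.15],0.007],[[-0.0058,-0.0013,0.15],0.007]]}}

```text
clock: 38.52
tcp_pos: [0.6387, 0.1558, 0.0197]
orientation: [-179.5, 0.0, -73.5]
force: [0.6, -0.6, 0.4]
grip_width: 1.003
```

Request:
{"method": "carry_out", "body": {"moves": [[[0,0,0],0],[[0,0,0],0],[[0,0,0],0],[[0,0,0],0],[[0,0,0],0],[[0,0,0],0],[[0,0,0],0],[[0,0,0],0]], "claw": 1}}

```text
clock: 39.52
tcp_pos: [0.6391, 0.1559, 0.0202]
orientation: [-179.4, 0.0, -73.5]
force: [-0.7, 0.2, 5.4]
grip_width: 0.182
```

Request:
{"method": "carry_out", "body": {"moves": [[[0,0,-0.01],0],[[0,0,-0.025],0],[[0,0,-0.045],0],[[0,0,-0.07],0],[[0,0,-0.095],0],[[0,0,-0.115],0],[[0,0,-0.125],0],[[0,0,-0.125],0]]}}

```text
clock: 40.52
tcp_pos: [0.6382, 0.1556, 0.1458]
orientation: [-179.4, 0.0, -73.5]
force: [0.9, 0.3, -1.0]
grip_width: 0.174
```

```bash
python3 - <<'E'
from h import *
s=telemetry.sense();print(s["force"],s["grip_width"],go((.420,.327,.145),93))
E
```

```text
[ 0.94470248  0.3049772  -1.02009003] 0.1739001340657728 (array([-0.2262,  0.1607, -0.0007]), np.float64(0.235))
```

Request:
{"method": "carry_out", "body": {"moves": [[[-0.03,0.021,0],0.03],[[-0.07,0.05,0],0.08],[[-0.11,0.078,0],0.13],[[-0.15,0.107,0],0.17],[[-0.19,0.135,0],0.21],[[-0.217,0.154,0],0.235],[[-0.2262,0.1607,0],0.235],[[-0.2262,0.1607,0],0.235]]}}

```text
clock: 41.52
tcp_pos: [0.42, 0.3267, 0.1438]
orientation: [-179.4, 0.1, -86.9]
force: [0.6, -0.1, -0.7]
grip_width: 0.179
```

Request:
{"method": "carry_out", "body": {"moves": [[[0,0,0],0],[[0,0,0],0],[[0,0,0],0]]}}

```text
clock: 41.9
tcp_pos: [0.4207, 0.3261, 0.1437]
orientation: [-179.4, 0.1, -87.0]
force: [-0.6, 0.3, -1.3]
grip_width: 0.175
```

```bash
python3 snap.py w10; python3 - <<'E'
from h import *
print(go((.420,.327,.031),93))
E
```

```text
[0.42067173 0.32606598 0.14373619] [-1.79434785e+02  1.20368677e-01 -8.70258857e+01]
(array([-0.0005,  0.0016,  0.1128]), np.float64(-0.0))
```

View pics/w10.png

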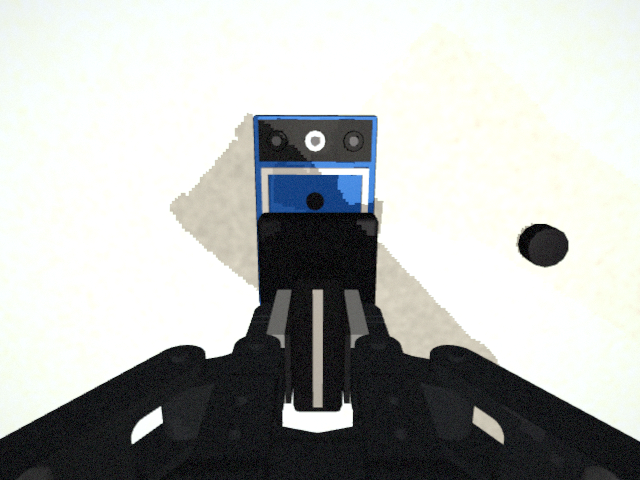

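The cover is held square: plate 258–377, strip corners 254–377. I'm lowering it into the spare bay.

Request:
{"method": "carry_out", "body": {"moves": [[[-0.001,0.001,0.02],0],[[-0.001,0.001,0.045],0],[[-0.001,0.001,0.065],0],[[-0.001,0.001,0.085],0],[[-0.001,0.001,0.1],0],[[-0.001,0.001,0.107],0],[[-0.001,0.001,0.111],0],[[-0.001,0.001,0.1125],0]]}}

```text
clock: 42.95
tcp_pos: [0.4208, 0.3277, 0.0315]
orientation: [-179.4, 0.1, -87.0]
force: [-1.5, 0.2, -0.3]
grip_width: 0.178
```

Request:
{"method": "carry_out", "body": {"moves": [[[0,0,0.0008],0],[[0,0,0.0008],0],[[0,0,0.0008],0]]}}

```text
clock: 43.32
tcp_pos: [0.4209, 0.3278, 0.0309]
orientation: [-179.4, 0.2, -87.0]
force: [-0.4, 0.3, -1.0]
grip_width: 0.179
```

Request:
{"method": "carry_out", "body": {"moves": [[[0,0,0],0],[[0,0,0],0],[[0,0,0],0],[[0,0,0],0],[[0,0,0],0],[[0,0,-0.02],0],[[0,0,-0.05],0],[[0,0,-0.08],0]], "claw": 0}}

```text
clock: 44.32
tcp_pos: [0.4199, 0.3274, 0.1116]
orientation: [-179.4, 0.1, -87.0]
force: [-0.3, -0.4, 0.3]
grip_width: 1.0
```

Request:
{"method": "carry_out", "body": {"moves": [[[0,0,-0.04],0],[[0,0,-0.09],0],[[0,0.03,-0.13],0],[[0,0.03,-0.13],0],[[0,0.03,-0.13],0]]}}

```text
clock: 44.95
tcp_pos: [0.3887, 0.325, 0.2408]
orientation: [-179.4, 0.1, -87.0]
force: [0.4, -0.4, -0.6]
grip_width: 1.001
```

```bash
python3 snap.py w11; python3 - <<'E'
from h import *
import cv2
c=camera("top");im=cv2.convertScaleAbs(c["frame"][:,:,::-1],alpha=1.4)
cv2.imwrite("pics/top1.png",cv2.resize(im[100:310,275:490],(614,600),interpolation=cv2.INTER_CUBIC))
E
```

```text
[0.38871765 0.32495945 0.24077265] [-1.79419178e+02  1.08313662e-01 -8.70113773e+01]
```

View pics/w11.png

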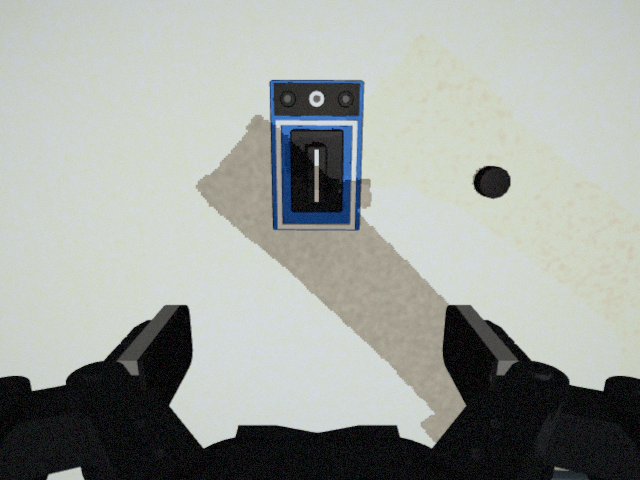

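View pics/top1.png

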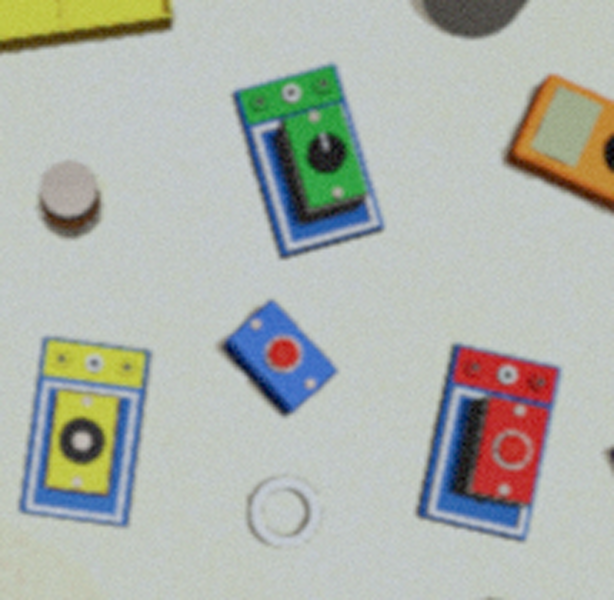

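The cover sits centred in the spare bay's rim (plate 291–343 × 130–212 in the wrist view). In the top view each module is on its own colour's board. I'll check the numbers once, then hand in.

```bash
python3 - <<'E'
from h import *
c=camera("top");A=c["mtx"],c["R"],c["t"];f=lambda p:np.array(p)/2.8565+np.array((275,100))-.32
P={"red":(.446,-.3115),"yellow":(.4515,-.0197),"green":(.653,-.187)}
M={"yellow":[(57,389),(119,395),(108,495),(44,489)],"green":[(285,120),(343,104),(367,193),(310,213)],"red":[(488,396),(550,405),(530,506),(467,497)]}
for k,p in M.items():
    r=rect(ray(f(p),.056,*A));print(k,r[0].round(4),r[1:4],"off mm",((r[0]-P[k])*1e3).round(1))
w=np.load("w11.npz");A=w["K"],w["R"],w["t"]
print("cover",rect(ray([(291,130),(343,130),(343,212),(291,212)],.022,*A))[:4]);strip(A,(271,80),(364,80))
print(rect(ray([(275,121),(359,121),(356,229),(276,229)],.015,*A))[:4])
s=telemetry.sense();print(s["clock"],s["force"],abs(s["qvel"]).max());env.close_job()
E
```

```text
yellow [ 0.4542 -0.0203] (np.float64(0.06961321423474053), np.float64(0.043694218326244684), np.float64(-6.258556746794414)) off mm [ 2.7 -0.6]
green [ 0.6552 -0.1893] (np.float64(0.06695152054672962), np.float64(0.04234526265433152), np.float64(14.621570690272831)) off mm [ 2.2 -2.3]
red [ 0.4504 -0.314 ] (np.float64(0.07131048683261539), np.float64(0.04321788048948622), np.float64(-12.179480308267083)) off mm [ 4.4 -2.5]
cover (array([0.41949358, 0.32684077]), np.float64(0.06916943340821974), np.float64(0.044287165761242364), np.float64(2.8946810235315636))
pocket [0.4175 0.3264] 2.9 width 0.0776
(array([0.41473243, 0.32707441]), np.float64(0.09335473006202953), np.float64(0.07133488690902769), np.float64(2.343199807054018))
45.1 [-1.07054864 -0.29440343 -0.53173142] 0.1313149577683871
the job is handed in; nothing more can be done
```

All three modules are in the bays of their own colour, the cover is in the spare bay, and the job was handed in at 45.1 s of the 133 s allowed. I parked the red module in the spare bay. Then yellow went to the yellow bay, green to the green bay and red to the red bay, and the cover closed the spare bay.

- **Positions:** the last check put the modules about 3 to 5 mm from their pocket centres, against a 13 mm limit. The cover was about 2 mm off by one estimate and 5 mm by another.
- **Alignment:** the long sides are within about 2° of their pockets.
- **Release and bystanders:** the gripper was open and clear, about 24 cm up. The jar and meter look unmoved in the top view, though I didn't measure their positions.
- **Disagreements:** the top and wrist cameras differed by 2 to 5 mm in x, which is well inside the tolerance. When parking, the red module landed about 5 mm off centre because I lowered it before the arm had settled.

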